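# Index the banding wheel to the blue glaze and set its brake

### The job

Get the banding wheel ready for the next glaze: push its arms round with a fingertip until the red arm points straight at the jar with the blue lid. Then push the yellow brake lever fully across to its stop, leaving the wheel set. Do not pick anything up: the clay pot stays in the middle of the wheel, and the jars, the bowl and the clay stay where they stand.

Things in the scene. Friction and masses are not known exactly. Their poses are not given: they have to be found in the camera images.
- stand: fixed grey round foot of the banding wheel (radius 75 mm) under the wheel; origin on the table on the wheel's vertical axis, z up. Its place and yaw differ from run to run; the brake lever is on its -y side.
- wheel (a joint): turn of the wheel about its upright axis relative to the stand, rad, growing anticlockwise seen from above; at 0 the red arm points along the stand's +x. It turns freely either way without a stop within 13 rad (about 0.12 N m of friction, stays where it is left).
- hub (a point): point on the wheel's axis at the top of its round aluminium head (radius 64 mm, top 52 mm above the table); x points along the red arm, z up. Four level arms 90 degrees apart, one red and three dark, each carry at 110 mm from the axis an upright round post, 16 mm thick with a 20 mm ball on top, reaching 114 mm above the table. Any post may be pushed sideways.
- red_tip (a point): tip of the red arm's pointed nose, 140 mm from the axis, 53 mm above the table; the arm points along the line from hub to here. Only the red arm has a nose. The arms are bars 14 mm thick, 48 to 53 mm above the table, with the posts standing on their outer ends.
- brake (a joint): turn of the yellow brake lever, rad: 0 to 0.15 at the start (off), 1.4 at its stop (fully on); grows anticlockwise from above; friction about 0.12 N m, no spring. At 0 the lever points 130 degrees clockwise from the stand's +x, at 1.4 50 degrees clockwise from it. Setting it does not turn the wheel.
- brake_post (a point): point on the axis of the lever's upright yellow post, 16 mm thick with a 20 mm ball on top (top 108 mm above the table); the post is 120 mm from the lever's pivot; this point is 85 mm above the table
- brake_pivot (a point): point on the brake lever's upright pivot axis, 66 mm from the wheel's axis on the stand's -y side, 40 mm above the table
- pot: loose small terracotta clay pot, 61 mm across and 46 mm tall, standing in the middle of the wheel head and turning with it; origin at the centre of its underside
- jar_blue: loose closed glaze jar, white body with a blue lid, 49 mm across, 72 mm tall, standing on the table about 185 mm from the wheel's axis; origin at the centre of its underside. The target: the red arm must point at its middle. It keeps its place, somewhere round the wheel
- jar_black: loose closed glaze jar, white body with a black lid, 62 mm across, 62 mm tall, standing on the table about 185 mm from the wheel's axis; origin at the centre of its underside. Bystander; the jars swap places from run to run
- jar_red: loose closed glaze jar, white body with a white lid and a rust-red band, 56 mm across, 52 mm tall, standing on the table about 185 mm from the wheel's axis; origin at the centre of its underside. Bystander; the jars swap places from run to run
- jar_white: loose closed glaze jar, white body with a white lid and no coloured lid or red band, 60 mm across, 56 mm tall, standing on the table about 185 mm from the wheel's axis; origin at the centre of its underside. Bystander; the jars swap places from run to run
- bowl: loose green tea bowl, 84 mm across, 56 mm tall, between the wheel and the robot; bystander; origin at the centre of its underside
- lump: loose grey lump of clay, 66 x 88 x 54 mm, at the front right; bystander; origin at the centre of its underside
Mind the look-alikes: they are no part of the job. Leave any pink look-alike of the pot alone. Leave any pink look-alike of the jar_blue alone.

How it is judged (in metres and radians):
On the way, in this order (a step that is already met when the one before it is completed fails the run):
1. the red arm points at the blue-lidded jar while the brake lever is still off (y of jar_blue in the frame of hub between -0.021 and 0.021 m and x of jar_blue in the frame of hub above 0.08 m and value of joint brake below 0.5 rad), for 0.3 s.
2. the brake lever is pushed across to its stop, the wheel still pointing at the jar (y of jar_blue in the frame of hub between -0.021 and 0.021 m and x of jar_blue in the frame of hub above 0.08 m and value of joint brake above 1.28 rad), for 0.2 s.
At the end, for the whole second after the job is handed in: The red arm's line passes within 21 mm of the middle of the blue-lidded jar; the brake lever is within 0.12 rad of its stop; the wheel is still; the pot is upright within 15 mm of the wheel's middle; jars, bowl and clay lump are within 15 mm of where they stood (all of step 2 and horizontal distance between pot and hub below 0.015 m and height (world z) of pot between 0.045 and 0.062 m and angle between pot's own z axis and vertical below 0.15 rad and velocity of joint wheel between -0.05 and 0.05 rad/s and distance of each of jar_blue, jar_black, jar_red, jar_white, bowl, lump from where it was at the start of the episode below 0.015 m); the robot touches nothing.
It fails at once if the pot is lifted, tipped or pushed off the middle of the wheel (not (horizontal distance between pot and hub below 0.015 m and height (world z) of pot between 0.045 and 0.062 m and angle between pot's own z axis and vertical below 0.15 rad)).
It fails at once if a jar, the bowl or the clay lump is lifted or shifted by more than 15 mm (distance of any of jar_blue, jar_black, jar_red, jar_white, bowl, lump from where it was at the start of the episode above 0.015 m).
It also fails if it takes over 72 s, if anything falls off the work surface, if the arm or the gripper's body presses on something with over 40 N, if the wrist force passes 120 N, or if a joint passes its speed limit or range.

### The arm

A 7-joint arm with a two-finger parallel gripper is mounted at the origin on a cart in front of the work surface, level with it; the furniture and walls round the work are solid. World frame = base frame: x ahead of the robot, y to its left, z up, the work surface at z = 0. Lengths are in mm, angles in rad, forces in N, time in s.
With the tool pointing down it reaches from about 350 to 775 mm from the base axis. Payload 3.1 kg.
Tool frame: the origin (TCP) lies midway between the tips of the shut fingers; the grasp point (between the pads) lies arm.tcp_to_grasp behind it (arm.tcp_to_grasp is the distance from the TCP to the grasp point, in mm); z points along the fingers, y is the line along which they close (so a half turn about z gives the same grasp; the last joint's range is limited). The gripper opens to 85 mm and grips with 20 to 120 N. Pads are 22 mm wide; open, the fingers measure 114 mm over their backs; the gripper's body (76 mm by 85 mm) begins 54 mm behind the grasp point. The pads swing forward as they close: fully open they stand 13 mm farther back than shut.
Start: joints at [-1.385, 0.311, 0.014, 1.512, -0.004, 1.319, -0.027], TCP at [124.18, 535.814, 231.304] pointing down, gripper open.
Joint ranges: [-2.7, 2.7], [-0.3, 1.91], [-1.27, 1.3], [0.12, 2.57], [-1.44, 4.58], [0.2, 2.03], [-3.05, 3.05]. Speed limits (rad/s): [2.79, 2.79, 3.14, 3.14, 3.14, 3.14, 3.14].

### API

Orientations are given as a unit quaternion [x, y, z, w].
In Python, from cell import arm gives the robot as it stands.
- The arm moves only by the shell command python3 -m inch 'ROWS' [FORCE]. ROWS is JSON, a list of rows, each an object with "grip": the opening, from 0 (shut) to 1 (fully open); "translation": the shift along the world's x, y, z in m, a list of three; "angular": the turn, a rotation vector about the world's x, y, z in degrees, a list of three. A call has exactly 10 rows; each row is the pose to reach, as a shift and turn from the pose commanded when the call began; what a row does not reach only later rows make up. A row lasts 1/10 s, in which the tool goes at most 50 mm and 8.59 degrees, less where a joint would pass 70% of its speed; a pose out of reach is approached as far as the arm can. A call with a gripper value outside its range is refused whole. The fingers move at their own pace and stop on an object; FORCE is the grip in N (left out, the last holds). Time passes only in rows, so rows that repeat a pose let the fingers close, or fill a call up. It gives the time, the measured TCP pose, the force, the opening and the grip force at its end, in the units of the state.
- arm.state(): the state, without advancing time (a new reading comes with each control period).
- arm.grab_frame(name): name is "scene" or "side" or "wrist"; returns the picture (420x560x3 uint8, blue, green, red); there is no depth.
- arm.get_calibration(name): a dict with "intrinsics" (3x3 intrinsics, pixels), "world_to_cam" (4x4, takes a point from world to camera coordinates); the wrist camera has in their place "tool_from_camera" (4x4, takes a point from camera to tool coordinates, whose origin is the TCP and whose axes are the flange's). Camera axes: x right, y up, looking along -z (the intrinsics and any distortion apply to the point x, -y, -z); pixel columns grow to the right and rows downward; lengths in mm; the calibration is good to about 2 mm. A picture is of the moment at which its call begins: read the wrist's pose just before it. get_calibration takes no time and is no camera call.
- arm.job_done(): hands the job in; it is judged then, once.
The state is a dict: "time_s": time; "q": joint angles; "joint_velocities": joint speeds; "joint_efforts": joint torques, N m; "eef_pos": TCP position; "tool_rot": TCP orientation; "contact_force": force on the tool from outside, world axes, zero at the start; "torque": the same for the moment, N m; "grip_width": finger opening in mm; "finger_force": force on a finger pad.
Only numpy, scipy, OpenCV 4.12 (cv2) and the standard library are available. Lean on these libraries where they do the work, as an engineer would, in place of code of your own. Each camera call takes 0.05 s, during which the arm holds its last target. There are 200 camera calls.

## Working session

There is one attempt and no reset: what is moved stays moved. The work goes in short steps, Python scripts to look and compute and a shell command to move; the robot and the scene stay as the last step left them, time stands still between calls to the robot, and variables do not carry over. Pictures are saved under pics/ and viewed, at most 10 in all, crops included, and the job is handed in when it is done.

```bash
ls; mkdir -p pics; python3 - <<'E'
from cell import arm
import cv2,numpy as np
s=arm.state();print(s['time_s'],s['eef_pos'],s['tool_rot'],s['grip_width'],arm.tcp_to_grasp)
a=arm.grab_frame("scene");b=arm.grab_frame("side")
cv2.imwrite('pics/scene.png',a);cv2.imwrite('pics/side.png',b)
for n in("scene","side"):
  c=arm.get_calibration(n);print(n,c)
E
```

```text
pics
0.0 [124.04696016 535.04892299 230.19151905] [ 1.13653802e-01  9.93519656e-01 -1.22414338e-03 -9.34000793e-05] 84.99349397275601 18.700000000000003
scene {'intrinsics': array([[451.85695664,   0.        , 289.6158749 ],
       [  0.        , 451.85695664, 204.95488254],
       [  0.        ,   0.        ,   1.        ]]), 'world_to_cam': array([[ 7.93460693e-01, -6.08236288e-01, -2.16505386e-02,
        -5.34892675e+02],
       [ 4.09252325e-01,  5.06875180e-01,  7.58676536e-01,
        -2.13977589e+02],
       [-4.50480480e-01, -6.10840544e-01,  6.51107647e-01,
        -1.13257483e+03],
       [ 0.00000000e+00,  0.00000000e+00,  0.00000000e+00,
         1.00000000e+00]])}
side {'intrinsics': array([[399.67172315,   0.        , 278.53846938],
       [  0.        , 399.67172315, 211.3559409 ],
       [  0.        ,   0.        ,   1.        ]]), 'world_to_cam': array([[-9.66221050e-01, -2.57697912e-01, -2.94414336e-03,
         5.12710388e+02],
       [ 1.50173299e-01, -5.72275316e-01,  8.06194110e-01,
        -2.46269885e+02],
       [-2.09439400e-01,  7.78519588e-01,  5.91643802e-01,
        -8.55407972e+02],
       [ 0.00000000e+00,  0.00000000e+00,  0.00000000e+00,
         1.00000000e+00]])}
```

View pics/scene.png

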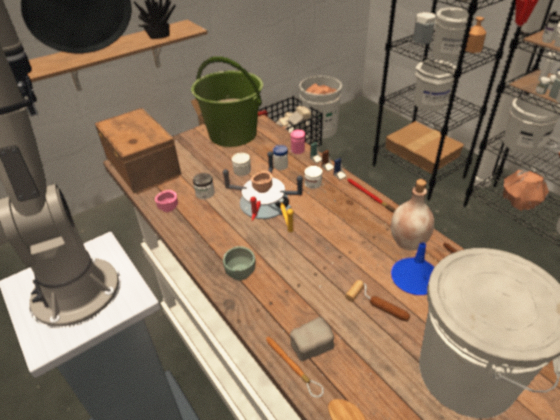

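View pics/side.png

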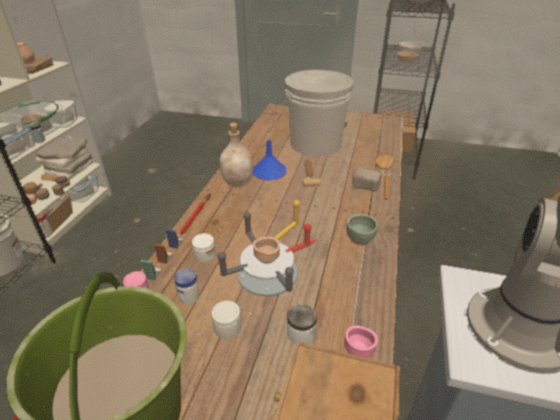

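Scene view: the wheel is at about (263,190), with the red arm at (254,207) and the yellow post at (289,212). The blue-lidded jar candidates are the blue-lid jar at (281,157) and the pink one at (298,141). The first fits the description; the pink one is the look-alike. I'll check this in an enlarged crop.

```bash
python3 - <<'E'
import cv2,numpy as np
a=cv2.imread('pics/scene.png')[130:240,150:350];b=cv2.imread('pics/side.png')[190:350,120:390]
a=cv2.resize(a,None,fx=4,fy=4,interpolation=cv2.INTER_CUBIC)
b=cv2.resize(b,None,fx=2.96,fy=2.96,interpolation=cv2.INTER_CUBIC)
cv2.imwrite('pics/ca.png',a);cv2.imwrite('pics/cb.png',b)
E
```

```text
(no output)
```

View pics/ca.png

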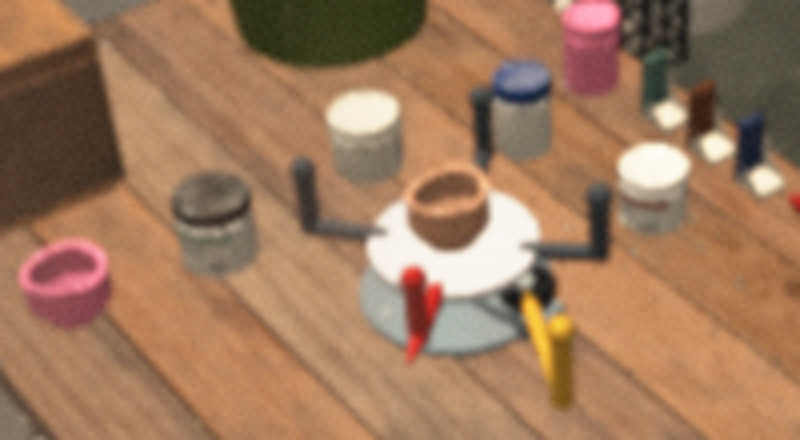

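View pics/cb.png

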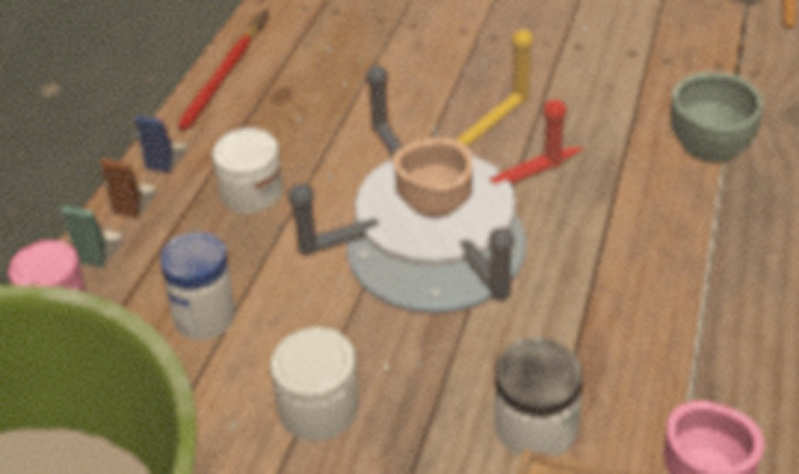

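The crops confirm it: the blue-lid jar is at crop (523,75), and the pink one is a separate look-alike. The red arm and yellow lever are clear in both views.

```bash
cat > h.py <<'E'
import numpy as np
from cell import arm
def plane(n,u,v,z):
    c=arm.get_calibration(n);K=c['intrinsics'];T=c['world_to_cam'];R=T[:3,:3];o=-R.T@T[:3,3]
    d=R.T@np.array([(u-K[0,2])/K[0,0],-(v-K[1,2])/K[1,1],-1]);return (o+d*(z-o[2])/d[2])[:2]
E
python3 - <<'E'
from h import *
P=dict(red=(104,413,276,555,109),d1=(104,302,166,500,240),d2=(104,483,95,301,194),d3=(104,599,193,377,76),yel=(98,561,325,523,38),
blue=(72,523,75,196,256),black=(62,212,193,539,372),white=(56,364,112,314,360),redj=(52,654,163,246,149),pot=(98,449,187,433,160))
Q={}
for k,(z,a,b,c,d) in P.items():
    p=plane('scene',a/4+150,b/4+130,z);q=plane('side',c/2.96+120,d/2.96+190,z);Q[k]=(p+q)/2;print(k,p.round(),q.round())
print('bowl',plane('side',717/2.96+120,100/2.96+190,56),plane('scene',239,256,56)); print('lump',plane('scene',312,335,50),plane('side',367,177,50))
h=np.mean([Q[k] for k in('red','d1','d2','d3')],0);print('hub',h)
for k in Q: d=Q[k]-h;print(k,Q[k].round(),np.hypot(*d).round(),np.degrees(np.arctan2(d[1],d[0])).round(1))
E
```

```text
red [483. -91.] [482. -92.]
d1 [490.  65.] [490.  66.]
d2 [646.  55.] [646.  57.]
d3 [638. -98.] [637. -98.]
yel [ 534. -189.] [ 532. -192.]
blue [715.  97.] [712. 108.]
black [444. 131.] [444. 140.]
white [597. 156.] [598. 165.]
redj [738. -41.] [737. -36.]
pot [563. -18.] [563. -12.]
bowl [ 355.79152744 -200.85509308] [ 359.14877172 -204.19653402]
lump [ 359.96743847 -490.02808497] [ 363.86932795 -452.86314025]
hub [564.01153055 -17.09224686]
red [482. -92.] 110.0 -137.6
d1 [490.  65.] 111.0 132.0
d2 [646.  56.] 110.0 41.7
d3 [638. -98.] 109.0 -47.6
yel [ 533. -190.] 176.0 -100.1
blue [713. 103.] 191.0 38.8
black [444. 135.] 194.0 128.2
white [597. 160.] 180.0 79.3
redj [737. -39.] 175.0 -7.1
pot [563. -15.] 2.0 114.6
```

Positions from the two views agree:
- **Hub:** (564,-17)
- **Red arm bearing:** -138°
- **Blue jar bearing:** about 39°
- **Brake post:** (533,-190), with stand yaw about 16°

The plan is to push anticlockwise on the far side twice, 90° each, keeping the shut fingertip at z≈76, which clears the jars. First I'll raise, shut the gripper and travel.

```bash
python3 -m inch '[{"grip":0,"translation":[0,0,0.04],"angular":[0,0,0]},{"grip":0,"translation":[0,0,0.08],"angular":[0,0,0]},{"grip":0,"translation":[0.0,0,0.12],"angular":[0,0,0]},{"grip":0,"translation":[0.024,-0.033,0.12],"angular":[0,0,2]},{"grip":0,"translation":[0.048,-0.066,0.12],"angular":[0,0,4]},{"grip":0,"translation":[0.072,-0.099,0.12],"angular":[0,0,6]},{"grip":0,"translation":[0.096,-0.132,0.12],"angular":[0,0,8]},{"grip":0,"translation":[0.12,-0.165,0.12],"angular":[0,0,10]},{"grip":0,"translation":[0.144,-0.198,0.12],"angular":[0,0,12]},{"grip":0,"translation":[0.168,-0.231,0.12],"angular":[0,0,13]}]' && python3 -m inch '[{"grip":0,"translation":[0.024,-0.033,0],"angular":[0,0,0]},{"grip":0,"translation":[0.048,-0.066,0],"angular":[0,0,0]},{"grip":0,"translation":[0.072,-0.099,0],"angular":[0,0,0]},{"grip":0,"translation":[0.096,-0.132,0],"angular":[0,0,0]},{"grip":0,"translation":[0.12,-0.165,0],"angular":[0,0,0]},{"grip":0,"translation":[0.144,-0.198,0],"angular":[0,0,0]},{"grip":0,"translation":[0.168,-0.231,0],"angular":[0,0,0]},{"grip":0,"translation":[0.192,-0.264,0],"angular":[0,0,0]},{"grip":0,"translation":[0.216,-0.297,0],"angular":[0,0,0]},{"grip":0,"translation":[0.24,-0.33,0],"angular":[0,0,0]}]'
```

```text
time_s: 1.1
eef_pos: [292.8, 303.1, 350.9]
tool_rot: [-0.0, 1.0, -0.0, -0.0]
contact_force: [0.5, -0.4, 0.3]
grip_width: 0.2
finger_force: 0.0
time_s: 2.1
eef_pos: [532.7, -26.3, 350.9]
tool_rot: [0.0, 1.0, 0.0, -0.0]
contact_force: [0.8, 0.3, 1.2]
grip_width: -0.1
finger_force: 0.0
```

```bash
python3 -m inch '[{"grip":0,"translation":[0.022,-0.032,0],"angular":[0,0,0]},{"grip":0,"translation":[0.044,-0.064,0],"angular":[0,0,0]},{"grip":0,"translation":[0.065,-0.096,0],"angular":[0,0,0]},{"grip":0,"translation":[0.065,-0.096,-0.04],"angular":[0,0,0]},{"grip":0,"translation":[0.065,-0.096,-0.08],"angular":[0,0,0]},{"grip":0,"translation":[0.065,-0.096,-0.12],"angular":[0,0,0]},{"grip":0,"translation":[0.065,-0.096,-0.15],"angular":[0,0,0]},{"grip":0,"translation":[0.065,-0.096,-0.18],"angular":[0,0,0]},{"grip":0,"translation":[0.065,-0.096,-0.18],"angular":[0,0,0]},{"grip":0,"translation":[0.065,-0.096,-0.18],"angular":[0,0,0]}]'; python3 - <<'E'
from h import *
import cv2
a=arm.grab_frame('scene')[110:260,150:350];b=arm.grab_frame('side')[170:320,150:350]
cv2.imwrite('pics/c2.png',cv2.resize(np.hstack([a,b]),None,fx=2,fy=2))
E
```

```text
time_s: 3.1
eef_pos: [597.0, -121.0, 171.2]
tool_rot: [0.0, 1.0, 0.0, -0.001]
contact_force: [0.4, -0.7, 0.0]
grip_width: 0.0
finger_force: 0.0
```

View pics/c2.png

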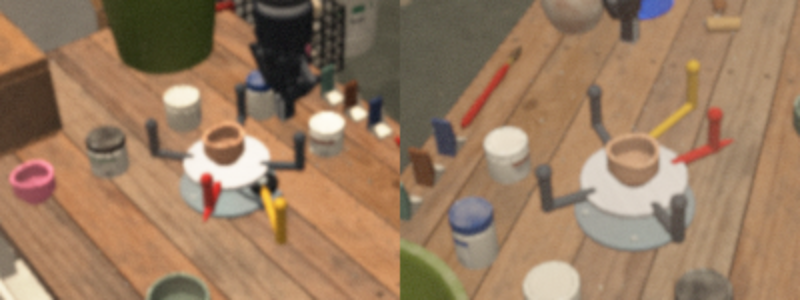

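Scene crop: the fingers hang at (290,105), between the yellow post (281,205) and the right dark post (300,140), clear of both. Next I'll descend and do the first 90° push.

```bash
python3 -m inch '[{"grip":0,"translation":[0,0,-0.03],"angular":[0,0,0]},{"grip":0,"translation":[0,0,-0.06],"angular":[0,0,0]},{"grip":0,"translation":[0,0,-0.085],"angular":[0,0,0]},{"grip":0,"translation":[0,0,-0.095],"angular":[0,0,0]},{"grip":0,"translation":[0.012,0.004,-0.095],"angular":[0,0,0]},{"grip":0,"translation":[0.022,0.009,-0.095],"angular":[0,0,0]},{"grip":0,"translation":[0.03,0.014,-0.095],"angular":[0,0,0]},{"grip":0,"translation":[0.038,0.02,-0.095],"angular":[0,0,0]},{"grip":0,"translation":[0.045,0.027,-0.095],"angular":[0,0,0]},{"grip":0,"translation":[0.051,0.033,-0.095],"angular":[0,0,0]}]' && python3 -m inch '[{"grip":0,"translation":[0.006,0.0075,0],"angular":[0,0,0]},{"grip":0,"translation":[0.011,0.016,0],"angular":[0,0,0]},{"grip":0,"translation":[0.0155,0.024,0],"angular":[0,0,0]},{"grip":0,"translation":[0.019,0.033,0],"angular":[0,0,0]},{"grip":0,"translation":[0.022,0.0425,0],"angular":[0,0,0]},{"grip":0,"translation":[0.024,0.052,0],"angular":[0,0,0]},{"grip":0,"translation":[0.0255,0.061,0],"angular":[0,0,0]},{"grip":0,"translation":[0.026,0.071,0],"angular":[0,0,0]},{"grip":0,"translation":[0.0255,0.08,0],"angular":[0,0,0]},{"grip":0,"translation":[0.024,0.09,0],"angular":[0,0,0]}]' && python3 -m inch '[{"grip":0,"translation":[-0.0015,0.0075,0],"angular":[0,0,0]},{"grip":0,"translation":[-0.0035,0.015,0],"angular":[0,0,0]},{"grip":0,"translation":[-0.0065,0.022,0],"angular":[0,0,0]},{"grip":0,"translation":[-0.0095,0.029,0],"angular":[0,0,0]},{"grip":0,"translation":[-0.011,0.0325,0],"angular":[0,0,0]},{"grip":0,"translation":[-0.011,0.0325,0],"angular":[0,0,0]},{"grip":0,"translation":[-0.0065,0.022,0],"angular":[0,0,0]},{"grip":0,"translation":[-0.0035,0.015,0],"angular":[0,0,0]},{"grip":0,"translation":[-0.0015,0.0075,0],"angular":[0,0,0]},{"grip":0,"translation":[0,0,0],"angular":[0,0,0]}]'
python3 - <<'E'
from h import *
import cv2
a=arm.grab_frame('scene')[110:260,150:350];b=arm.grab_frame('side')[170:320,150:350]
cv2.imwrite('pics/c3.png',cv2.resize(np.hstack([a,b]),None,fx=2,fy=2))
E
```

```text
time_s: 4.2
eef_pos: [648.6, -87.2, 76.4]
tool_rot: [0.0, 1.0, 0.0, -0.0]
contact_force: [-2.2, -0.3, 0.9]
grip_width: -0.3
finger_force: 1.0
time_s: 5.2
eef_pos: [671.7, 2.0, 76.2]
tool_rot: [0.001, 1.0, -0.0, -0.0]
contact_force: [-1.0, -3.2, 0.3]
grip_width: -0.2
finger_force: 1.2
time_s: 6.2
eef_pos: [672.5, 0.1, 76.3]
tool_rot: [0.001, 1.0, -0.0, 0.0]
contact_force: [0.3, 0.5, -0.2]
grip_width: 0.1
finger_force: 0.0
```

View pics/c3.png

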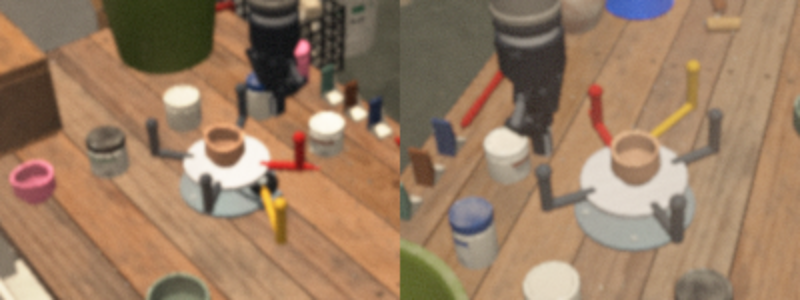

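Red arm is now at crop (300,140) scene and (596,92) side, about -48°. The pot is centred and the jars haven't moved. Now I'll measure the red ball, rise, go back and repeat, stopping a little short.

```bash
python3 -m inch '[{"grip":0,"translation":[0,0,0.04],"angular":[0,0,0]},{"grip":0,"translation":[0,0,0.075],"angular":[0,0,0]},{"grip":0,"translation":[0,0,0.095],"angular":[0,0,0]},{"grip":0,"translation":[-0.012,-0.02,0.095],"angular":[0,0,0]},{"grip":0,"translation":[-0.025,-0.041,0.095],"angular":[0,0,0]},{"grip":0,"translation":[-0.038,-0.062,0.095],"angular":[0,0,0]},{"grip":0,"translation":[-0.051,-0.083,0.095],"angular":[0,0,0]},{"grip":0,"translation":[-0.063,-0.103,0.095],"angular":[0,0,0]},{"grip":0,"translation":[-0.075,-0.123,0.095],"angular":[0,0,0]},{"grip":0,"translation":[-0.075,-0.123,0.095],"angular":[0,0,0]}]'
cat >> h.py <<'E'
import cv2
H=np.array([564.,-17.1])
def redball():
    for n,z in(('scene',104),('side',104)):
        im=arm.grab_frame(n);hsv=cv2.cvtColor(im,cv2.COLOR_BGR2HSV)
        m=((hsv[...,0]<6)|(hsv[...,0]>174))&(hsv[...,1]>170)&(hsv[...,2]>60)
        x0,x1,y0,y1=(215,330,140,235) if n=='scene' else (190,330,200,300)
        k=np.zeros_like(m);k[y0:y1,x0:x1]=1;m=(m&k).astype('uint8')
        c=cv2.connectedComponentsWithStats(m);i=1+np.argmax(c[2][1:,4]);v,u=np.where(c[1]==i)
        # ball: topmost rows of blob
        t=v.min();s=v<=t+4;p=plane(n,u[s].mean(),t+2.5,z);d=p-H
        print(n,'blob',len(v),'ball',u[s].mean(),t+2.5,p.round(1),'r',np.hypot(*d).round(1),'deg',np.degrees(np.arctan2(d[1],d[0])).round(1))
E
python3 -c "from h import *;redball()"
```

```text
time_s: 7.3
eef_pos: [594.9, -126.2, 171.9]
tool_rot: [0.004, 1.0, -0.001, -0.0]
contact_force: [-0.6, -0.7, 0.6]
grip_width: -0.2
finger_force: 0.0
scene blob 149 ball 299.3076923076923 178.5 [636.5 -98.3] r 108.9 deg -48.2
side blob 60 ball 200.8 205.5 [ 768.6 -108.8] r 224.2 deg -24.1
```

```bash
sed -i 's/(190,330,200,300)/(225,330,200,300)/' h.py; python3 -m inch '[{"grip":0,"translation":[0,0,-0.03],"angular":[0,0,0]},{"grip":0,"translation":[0,0,-0.06],"angular":[0,0,0]},{"grip":0,"translation":[0,0,-0.085],"angular":[0,0,0]},{"grip":0,"translation":[0,0,-0.095],"angular":[0,0,0]},{"grip":0,"translation":[0.012,0.004,-0.095],"angular":[0,0,0]},{"grip":0,"translation":[0.022,0.009,-0.095],"angular":[0,0,0]},{"grip":0,"translation":[0.03,0.014,-0.095],"angular":[0,0,0]},{"grip":0,"translation":[0.038,0.02,-0.095],"angular":[0,0,0]},{"grip":0,"translation":[0.045,0.027,-0.095],"angular":[0,0,0]},{"grip":0,"translation":[0.051,0.033,-0.095],"angular":[0,0,0]}]' && python3 -m inch '[{"grip":0,"translation":[0.006,0.0075,0],"angular":[0,0,0]},{"grip":0,"translation":[0.011,0.016,0],"angular":[0,0,0]},{"grip":0,"translation":[0.0155,0.024,0],"angular":[0,0,0]},{"grip":0,"translation":[0.019,0.033,0],"angular":[0,0,0]},{"grip":0,"translation":[0.022,0.0425,0],"angular":[0,0,0]},{"grip":0,"translation":[0.024,0.052,0],"angular":[0,0,0]},{"grip":0,"translation":[0.0255,0.061,0],"angular":[0,0,0]},{"grip":0,"translation":[0.026,0.071,0],"angular":[0,0,0]},{"grip":0,"translation":[0.0255,0.08,0],"angular":[0,0,0]},{"grip":0,"translation":[0.024,0.09,0],"angular":[0,0,0]}]' && python3 -m inch '[{"grip":0,"translation":[-0.001,0.004,0],"angular":[0,0,0]},{"grip":0,"translation":[-0.0015,0.0075,0],"angular":[0,0,0]},{"grip":0,"translation":[-0.0025,0.011,0],"angular":[0,0,0]},{"grip":0,"translation":[-0.0035,0.015,0],"angular":[0,0,0]},{"grip":0,"translation":[-0.005,0.0185,0],"angular":[0,0,0]},{"grip":0,"translation":[-0.0065,0.022,0],"angular":[0,0,0]},{"grip":0,"translation":[-0.007,0.024,0],"angular":[0,0,0]},{"grip":0,"translation":[-0.007,0.024,0],"angular":[0,0,0]},{"grip":0,"translation":[-0.007,0.024,0],"angular":[0,0,0]},{"grip":0,"translation":[-0.007,0.024,0],"angular":[0,0,0]}]'
python3 - <<'E'
from h import *
redball()
# all four lids/blue lid from colour
for n in('scene','side'):
    im=arm.grab_frame(n);hsv=cv2.cvtColor(im,cv2.COLOR_BGR2HSV)
    m=((hsv[...,0]>100)&(hsv[...,0]<130)&(hsv[...,1]>90)&(hsv[...,2]>40))
    x0,x1,y0,y1=(265,295,140,170) if n=='scene' else (168,202,262,305)
    k=np.zeros_like(m);k[y0:y1,x0:x1]=1;m=(m&k).astype('uint8')
    c=cv2.connectedComponentsWithStats(m);i=1+np.argmax(c[2][1:,4]);print(n,c[2][i],c[3][i])
    # lid outer silhouette: centroid is about mid-height of lid (~66mm)
    for z in(62,68,72):
        d=plane(n,*c[3][i],z)-H;print(z,(d+H).round(),np.hypot(*d).round(),np.degrees(np.arctan2(d[1],d[0])).round(1))
a=arm.grab_frame('scene')[110:260,150:350];b=arm.grab_frame('side')[170:320,150:350]
cv2.imwrite('pics/c4.png',cv2.resize(np.hstack([a,b]),None,fx=2,fy=2))
E
```

```text
time_s: 8.4
eef_pos: [647.9, -86.4, 76.2]
tool_rot: [-0.0, 1.0, 0.001, -0.001]
contact_force: [-2.4, -0.0, 0.2]
grip_width: -0.1
finger_force: 1.3
time_s: 9.4
eef_pos: [671.7, 2.0, 76.2]
tool_rot: [0.001, 1.0, -0.0, -0.0]
contact_force: [-1.1, -1.8, -0.1]
grip_width: -0.4
finger_force: 1.2
time_s: 10.4
eef_pos: [665.4, 26.5, 76.4]
tool_rot: [0.0, 1.0, 0.0, 0.0]
contact_force: [-0.4, -0.2, -0.1]
grip_width: -0.2
finger_force: 0.0
scene blob 86 ball 273.09090909090907 154.5 [649.5  47.5] r 107.2 deg 37.1
side blob 57 ball 233.48936170212767 266.5 [608.3  82.4] r 109.0 deg 66.0Traceback (most recent call last):
  File "<stdin>", line 9, in <module>
    return _wrapfunc(a, 'argmax', axis=axis, out=out, **kwds)
    return bound(*args, **kwds)
ValueError: attempt to get argmax of an empty sequence
```

```bash
python3 -m inch '[{"grip":0,"translation":[0.003,-0.01,0],"angular":[0,0,0]},{"grip":0,"translation":[0.005,-0.018,0],"angular":[0,0,0]},{"grip":0,"translation":[0.007,-0.026,0],"angular":[0,0,0]},{"grip":0,"translation":[0.007,-0.026,0.04],"angular":[0,0,0]},{"grip":0,"translation":[0.007,-0.026,0.075],"angular":[0,0,0]},{"grip":0,"translation":[0.007,-0.026,0.095],"angular":[0,0,0]},{"grip":0,"translation":[-0.01,-0.06,0.095],"angular":[0,0,0]},{"grip":0,"translation":[-0.03,-0.1,0.095],"angular":[0,0,0]},{"grip":0,"translation":[-0.05,-0.14,0.095],"angular":[0,0,0]},{"grip":0,"translation":[-0.07,-0.18,0.095],"angular":[0,0,0]}]'
python3 - <<'E'
from h import *
a=arm.grab_frame('scene')[130:205,215:315];b=arm.grab_frame('side')[220:320,160:290]
a=cv2.resize(a,(400,300),interpolation=cv2.INTER_CUBIC);b=cv2.resize(b,(390,300),interpolation=cv2.INTER_CUBIC)
cv2.imwrite('pics/c4.png',np.hstack([a,b]))
E
```

```text
time_s: 11.55
eef_pos: [594.1, -156.8, 171.6]
tool_rot: [0.001, 1.0, -0.0, 0.0]
contact_force: [0.3, -0.9, 0.5]
grip_width: 0.2
finger_force: 0.0
```

View pics/c4.png

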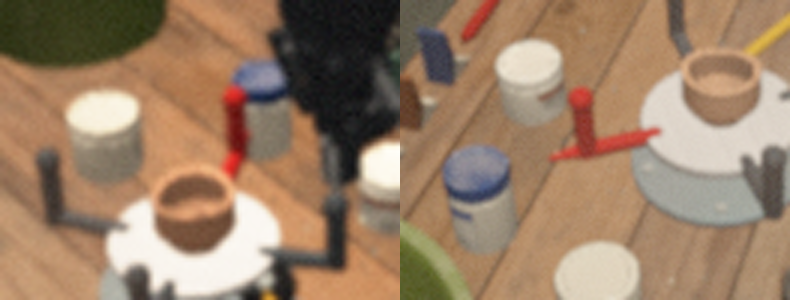

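Red arm is free: ball at crop (234,96) scene and (182,97) side, with its nose towards the blue jar (477,168). I'll compute bearings.

```bash
python3 - <<'E'
from h import *
for t,n,u,v,z in [('ball','scene',273.5,154,104),('ball','side',220.7,252.3,104),('tip','side',211,272.3,53),('lid','scene',280.75,149.75,72),('lid','side',185.7,276,72),('base','scene',281.5,165.5,0),('base','side',188.3,296.7,0)]:
    p=plane(n,u,v,z);d=p-H;print(t,n,p.round(),np.hypot(*d).round(),np.degrees(np.arctan2(d[1],d[0])).round(1))
E
```

```text
ball scene [652.  49.] 110.0 36.9
ball side [652.  47.] 109.0 36.3
tip side [673.  65.] 136.0 36.8
lid scene [711.  93.] 184.0 36.8
lid side [713. 107.] 194.0 39.7
base scene [719. 103.] 196.0 37.9
base side [719. 104.] 197.0 37.9
```

Red is at 36.7° and the jar at about 38°, an offset of roughly 4 mm, which is well within tolerance. Next is the brake lever.

```bash
python3 -m inch '[{"grip":0,"translation":[-0.027,-0.002,0],"angular":[0,0,0]},{"grip":0,"translation":[-0.054,-0.003,0],"angular":[0,0,0]},{"grip":0,"translation":[-0.081,-0.005,0],"angular":[0,0,0]},{"grip":0,"translation":[-0.107,-0.006,0],"angular":[0,0,0]},{"grip":0,"translation":[-0.107,-0.006,0],"angular":[0,0,0]},{"grip":0,"translation":[-0.107,-0.006,-0.03],"angular":[0,0,0]},{"grip":0,"translation":[-0.107,-0.006,-0.06],"angular":[0,0,0]},{"grip":0,"translation":[-0.107,-0.006,-0.09],"angular":[0,0,0]},{"grip":0,"translation":[-0.107,-0.006,-0.095],"angular":[0,0,0]},{"grip":0,"translation":[-0.107,-0.006,-0.095],"angular":[0,0,0]}]' && python3 -m inch '[{"grip":0,"translation":[0.009,-0.005,0],"angular":[0,0,0]},{"grip":0,"translation":[0.017,-0.012,0],"angular":[0,0,0]},{"grip":0,"translation":[0.025,-0.019,0],"angular":[0,0,0]},{"grip":0,"translation":[0.034,-0.024,0],"angular":[0,0,0]},{"grip":0,"translation":[0.043,-0.029,0],"angular":[0,0,0]},{"grip":0,"translation":[0.053,-0.033,0],"angular":[0,0,0]},{"grip":0,"translation":[0.063,-0.036,0],"angular":[0,0,0]},{"grip":0,"translation":[0.073,-0.039,0],"angular":[0,0,0]},{"grip":0,"translation":[0.084,-0.04,0],"angular":[0,0,0]},{"grip":0,"translation":[0.094,-0.0405,0],"angular":[0,0,0]}]' && python3 -m inch '[{"grip":0,"translation":[0.0105,0.0005,0],"angular":[0,0,0]},{"grip":0,"translation":[0.021,0.002,0],"angular":[0,0,0]},{"grip":0,"translation":[0.031,0.004,0],"angular":[0,0,0]},{"grip":0,"translation":[0.041,0.007,0],"angular":[0,0,0]},{"grip":0,"translation":[0.051,0.011,0],"angular":[0,0,0]},{"grip":0,"translation":[0.06,0.016,0],"angular":[0,0,0]},{"grip":0,"translation":[0.067,0.0205,0],"angular":[0,0,0]},{"grip":0,"translation":[0.072,0.024,0],"angular":[0,0,0]},{"grip":0,"translation":[0.0755,0.0265,0],"angular":[0,0,0]},{"grip":0,"translation":[0.077,0.028,0],"angular":[0,0,0]}]'
python3 - <<'E'
from h import *
a=arm.grab_frame('scene')[130:230,215:349];b=arm.grab_frame('side')[180:310,180:310]
a=cv2.resize(a,(400,300),interpolation=cv2.INTER_CUBIC);b=cv2.resize(b,(390,390),interpolation=cv2.INTER_CUBIC)[:300]
cv2.imwrite('pics/c5.png',np.hstack([a,b]))
E
```

```text
time_s: 12.65
eef_pos: [488.1, -160.5, 75.9]
tool_rot: [0.001, 1.0, -0.0, -0.001]
contact_force: [0.8, -0.6, -0.3]
grip_width: 0.0
finger_force: 0.0
time_s: 13.65
eef_pos: [582.6, -200.7, 75.9]
tool_rot: [0.0, 1.0, 0.0, -0.001]
contact_force: [-0.9, 1.0, 0.6]
grip_width: -0.1
finger_force: 0.7
time_s: 14.65
eef_pos: [659.1, -171.7, 76.2]
tool_rot: [0.0, 1.0, 0.001, -0.0]
contact_force: [-3.4, 0.8, 1.0]
grip_width: 0.0
finger_force: 1.3
```

View pics/c5.png

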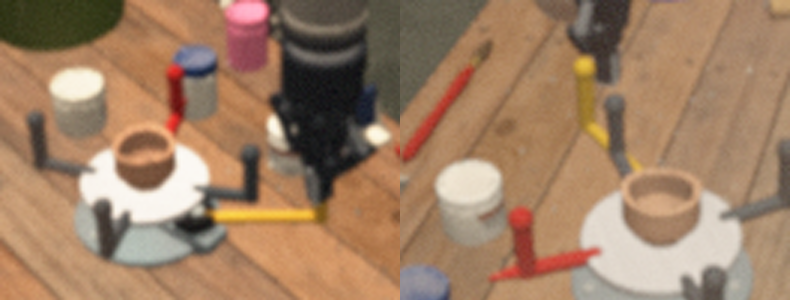

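The yellow post has swung across to (585,66) side, with the finger behind it. I'll creep on in small steps until the force shows the stop.

```bash
python3 -c "
from h import *
p=plane('side',241.7,202,98);d=p-np.array([582,-80.5]);print(p,np.hypot(*d),np.degrees(np.arctan2(d[1],d[0])))"
python3 -m inch '[{"grip":0,"translation":[0.001,0.001,0],"angular":[0,0,0]},{"grip":0,"translation":[0.002,0.002,0],"angular":[0,0,0]},{"grip":0,"translation":[0.003,0.0025,0],"angular":[0,0,0]},{"grip":0,"translation":[0.004,0.0035,0],"angular":[0,0,0]},{"grip":0,"translation":[0.005,0.0045,0],"angular":[0,0,0]},{"grip":0,"translation":[0.005,0.0045,0],"angular":[0,0,0]},{"grip":0,"translation":[0.005,0.0045,0],"angular":[0,0,0]},{"grip":0,"translation":[0.005,0.0045,0],"angular":[0,0,0]},{"grip":0,"translation":[0.005,0.0045,0],"angular":[0,0,0]},{"grip":0,"translation":[0.005,0.0045,0],"angular":[0,0,0]}]'
```

```text
[ 674.03700557 -158.85214354] 120.87129018775585 -40.40812657386453
time_s: 15.75
eef_pos: [664.6, -168.5, 76.5]
tool_rot: [0.0, 1.0, -0.0, 0.0]
contact_force: [-1.3, -0.9, -0.2]
grip_width: 0.1
finger_force: 0.3
```

```bash
python3 -m inch '[{"grip":0,"translation":[0.001,0.001,0],"angular":[0,0,0]},{"grip":0,"translation":[0.002,0.002,0],"angular":[0,0,0]},{"grip":0,"translation":[0.003,0.003,0],"angular":[0,0,0]},{"grip":0,"translation":[0.004,0.004,0],"angular":[0,0,0]},{"grip":0,"translation":[0.005,0.005,0],"angular":[0,0,0]},{"grip":0,"translation":[0.005,0.006,0],"angular":[0,0,0]},{"grip":0,"translation":[0.005,0.006,0],"angular":[0,0,0]},{"grip":0,"translation":[0.005,0.006,0],"angular":[0,0,0]},{"grip":0,"translation":[0.005,0.006,0],"angular":[0,0,0]},{"grip":0,"translation":[0.005,0.006,0],"angular":[0,0,0]}]'; python3 -m inch '[{"grip":0,"translation":[0.001,0.001,0],"angular":[0,0,0]},{"grip":0,"translation":[0.0015,0.0015,0],"angular":[0,0,0]},{"grip":0,"translation":[0.002,0.0025,0],"angular":[0,0,0]},{"grip":0,"translation":[0.002,0.0025,0],"angular":[0,0,0]},{"grip":0,"translation":[0.002,0.0025,0],"angular":[0,0,0]},{"grip":0,"translation":[0.002,0.0025,0],"angular":[0,0,0]},{"grip":0,"translation":[0.002,0.0025,0],"angular":[0,0,0]},{"grip":0,"translation":[0.002,0.0025,0],"angular":[0,0,0]},{"grip":0,"translation":[0.002,0.0025,0],"angular":[0,0,0]},{"grip":0,"translation":[0.002,0.0025,0],"angular":[0,0,0]}]'
```

```text
time_s: 16.75
eef_pos: [666.9, -165.7, 76.3]
tool_rot: [0.002, 1.0, -0.002, -0.002]
contact_force: [-4.3, -4.1, 1.8]
grip_width: -0.3
finger_force: 3.3
time_s: 17.75
eef_pos: [667.1, -165.6, 76.3]
tool_rot: [0.003, 1.0, -0.003, -0.003]
contact_force: [-8.6, -6.0, 3.4]
grip_width: -0.0
finger_force: 5.0
```

The finger stalled while the force rose to about 10 N, so the lever is at its stop. Now back off, rise and check.

```bash
python3 -m inch '[{"grip":0,"translation":[-0.01,-0.01,0],"angular":[0,0,0]},{"grip":0,"translation":[-0.02,-0.022,0],"angular":[0,0,0]},{"grip":0,"translation":[-0.03,-0.032,0],"angular":[0,0,0]},{"grip":0,"translation":[-0.03,-0.032,0.03],"angular":[0,0,0]},{"grip":0,"translation":[-0.03,-0.032,0.07],"angular":[0,0,0]},{"grip":0,"translation":[-0.03,-0.032,0.11],"angular":[0,0,0]},{"grip":0,"translation":[-0.06,-0.06,0.12],"angular":[0,0,0]},{"grip":0,"translation":[-0.09,-0.09,0.12],"angular":[0,0,0]},{"grip":0,"translation":[-0.12,-0.12,0.12],"angular":[0,0,0]},{"grip":0,"translation":[-0.12,-0.12,0.12],"angular":[0,0,0]}]'
python3 - <<'E'
from h import *
a=arm.grab_frame('scene')[130:230,215:349];b=arm.grab_frame('side')[180:310,180:310]
a=cv2.resize(a,(400,300),interpolation=cv2.INTER_CUBIC);b=cv2.resize(b,(390,390),interpolation=cv2.INTER_CUBIC)[:300]
cv2.imwrite('pics/c6.png',np.hstack([a,b]))
E
```

```text
time_s: 18.75
eef_pos: [544.3, -288.3, 198.0]
tool_rot: [0.007, 1.0, -0.003, -0.001]
contact_force: [-0.7, -0.6, -0.2]
grip_width: -0.2
finger_force: 0.0
```

View pics/c6.png

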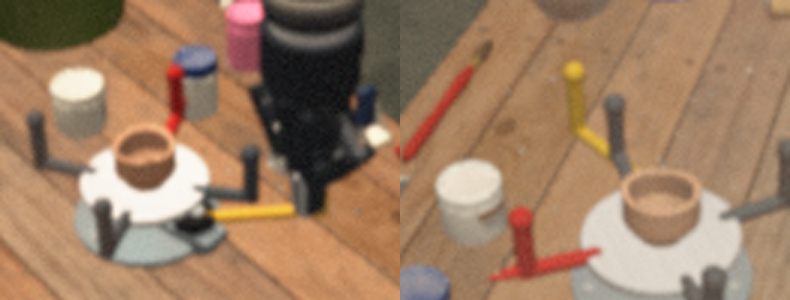

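Yellow ball is at (573,71) side, the red arm still points at the blue-lidded jar, and the pot is centred. I'll compute the lever angle, and hand in if it is at the stop.

```bash
python3 -c "
from h import *
p=plane('side',173/3+180,71/3+180,98);d=p-np.array([582,-80.5]);a=np.degrees(np.arctan2(d[1],d[0]));print(p,np.hypot(*d),a,'expect -34')
if a>-38: print(arm.job_done())"
```

```text
[ 681.81706903 -148.86330481] 120.98342330936386 -34.40669420380533 expect -34
the job is handed in; nothing more can be done
None
```

The red arm points at the blue-lidded jar (about 4 mm off by my measurement), the brake lever is at its stop, the pot is still centred, nothing else looked moved in the last views, and the job is handed in.

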